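# Clear the index stage and hold its lock plunger out

### The arm

A 7-joint arm with a two-finger parallel gripper is mounted at the origin on the work surface. World frame = base frame: x ahead of the robot, y to its left, z up, the work surface at z = 0. Lengths are in m, angles in rad, forces in N, time in s.
With the tool pointing down it reaches from about 0.4 to 0.925 m from the base axis. Payload 5.6 kg.
Tool frame: the origin (TCP) lies on the mounting face of the last link; the fingertips stand 173 mm ahead of it and the grasp point (between the pads) lies 155 mm ahead of it; z points along the fingers, y is the line along which they close (so a half turn about z gives the same grasp; the last joint's range is limited). The gripper opens to 85 mm and grips with 20 to 120 N. Pads are 22 mm wide; open, the fingers measure 114 mm over their backs; the gripper's body (76 mm by 85 mm) begins 54 mm behind the grasp point. The pads swing forward as they close: fully open they stand 13 mm farther back than shut.
Start: joints at [1.173, 0.468, -0.012, 1.603, 0.006, 1.071, -0.056], TCP at [0.226, -0.61, 0.405] pointing down, gripper open.
Joint ranges: [-2.53, 2.53], [-0.31, 2.02], [-1.57, 1.55], [0.28, 2.44], [-1.29, 4.43], [0.15, 1.84], [-2.92, 2.92]. Speed limits (rad/s): [2.57, 2.57, 3.14, 3.14, 3.14, 3.14, 3.14].

### API

Orientations are given as a rotation vector (axis times angle).
In Python, from plant import r gives the robot as it stands.
- The arm moves only by the tool tcp_steps, called after ">>>" as name(argument=value, ...) on one line, values as JSON. Schema: {"type":"object","properties":{"plan":{"type":"object","properties":{"aperture":{"type":"array","items":{"type":"number"},"minItems":1,"maxItems":20},"dx":{"type":"array","items":{"type":"number"},"minItems":1,"maxItems":20},"dy":{"type":"array","items":{"type":"number"},"minItems":1,"maxItems":20},"dz":{"type":"array","items":{"type":"number"},"minItems":1,"maxItems":20},"drx":{"type":"array","items":{"type":"number"},"minItems":1,"maxItems":20},"dry":{"type":"array","items":{"type":"number"},"minItems":1,"maxItems":20},"drz":{"type":"array","items":{"type":"number"},"minItems":1,"maxItems":20}},"additionalProperties":false,"required":["aperture","dx","dy","dz","drx","dry","drz"]},"squeeze":{"type":"number"},"only":{"type":"string"},"quiet":{"type":"boolean"},"lines":{"type":"string"}},"required":["plan"],"additionalProperties":false}. plan is an object with one list for each field, all of the same length, 1 to 20, a row being the entries at one place: aperture (the finger opening in m), dx, dy, dz (the shift in parts of the range, where 1.0 means 0.8 m), drx, dry, drz (a rotation vector in parts of the range, where 1.0 means 4 rad); each row is the pose to reach, as a shift and turn from the pose commanded when the call began, along the tool's axes at that moment; what a row does not reach only later rows make up. A row lasts 1/12 s, in which the tool goes at most 0.0417 m and 0.125 rad, less where a joint would pass 70% of its speed; a pose out of reach is approached as far as the arm can. The fingers move at their own pace and stop on an object; squeeze is the grip in N (left out, the last holds). Time passes only in rows, so rows that do not move let the fingers close. The tool returns the time, the measured TCP pose, the force, the opening and the grip force at its end. only (a regular expression) keeps the lines of the reply that match it, lines (a string "A,B") keeps lines A to B, and quiet returns only ok. Input that does not fit is refused with a message, and nothing moves.
- r.state(): the state, without advancing time (a new reading comes with each control period).
- r.capture(name): name is "side" or "top" or "wrist"; returns a dict with "frame" (480x640x3 uint8, blue, green, red), "mtx" (3x3 intrinsics, pixels), "xyz" and "attitude" of the camera in the world; the wrist camera has in their place "hand_eye" (4x4, takes a point from camera to tool coordinates, whose origin is the TCP and whose axes are the flange's). Camera axes: x right, y down, z forward; pixel columns grow to the right and rows downward; lengths in m; the calibration is good to about 2 mm. The wrist camera is an equidistant fisheye: a pixel r from the principal point sees the ray r / f radians off the axis. A picture is of the moment at which its call begins: read the wrist's pose just before it. There is no depth.
- r.close_job(): hands the job in; it is judged then, once.
The state is a dict: "clock": time; "joint_pos": joint angles; "qd": joint speeds; "effort": joint torques, N m; "position": TCP position; "eef_rot": TCP orientation; "wrist_force": force on the tool from outside, world axes, zero at the start; "ft_torque": the same for the moment, N m; "grip_width": finger opening in m; "grasp_force": force on a finger pad.
Only numpy, scipy, OpenCV 4.12 (cv2) and the standard library are available. Lean on these libraries where they do the work, as an engineer would, in place of code of your own. Each camera call takes 0.05 s, during which the arm holds its last target. There are 200 camera calls.

### The job

Lift the steel specimen canister by its handle off the index stage and set it down, without dropping it, upright and with its whole foot on the round black mat. Only once it stands there and is let go, grip the stage's red T-handle, pull the sprung index plunger straight up as far as it goes, and finish still holding it up there, pin clear of its hole, so that the wheel can be turned; do not let go of it. Leave everything else on the bench where it is.

Things in the scene. Friction and masses are not known exactly. Their poses are not given: they have to be found in the camera images.
- stage: Index stage, fixed on the bench. Flat aluminium wheel 122 mm across with six lugs (182 mm over them, 10 mm holes), top 45 mm above the bench; the canister starts on it. Origin: wheel centre at bench level, z up. Towards its +x a grey bracket: post at x = 106 to 128 mm, arm over one lug, arm top at 90 mm, dark collar to 100 mm. The vertical plunger runs through it at x = 75 mm, y = 0.
- tee (a point): Red T-handle on top of the plunger: level bar 54 mm long (its y, same as the stage's y), 12 mm wide (x), 12 mm high, on an 11 mm stem. This point: bar centre, 130 mm above the bench when home; rises with the plunger. 24 mm free below the bar down to the collar: pinch it from above across its width (fingers closing along x).
- plunger (a joint): Travel of the sprung index plunger in m: 0 = home, pin 10 mm deep in the lug's hole; it grows as the plunger is pulled straight up; 0.020 = fully out against its stop, pin tip 10 mm above the wheel. The spring takes about 4 N to start and 11 N at full travel, and snaps it home when released.
- canister: Closed steel specimen canister, 68 mm across (blue lid 72 mm), lid top 84 mm up, about 0.35 kg. Origin: centre of its underside, z up. Black bow handle over the lid: level bar 67 mm long (its y), 12 mm wide (x), 12 mm high, centre 125 mm above the origin; 35 mm free under it, 57 mm between its end posts. Pinch it mid-bar from above, fingers closing along x.
- mat: Round black rubber mat, 136 mm across, 3 mm thick, fixed flat on the bench. Origin: centre of its underside on the bench.
- dish: Bystander: lidded glass Petri dish, 85 mm across, 16 mm high. Origin: centre of its underside.
- jar: Bystander: amber jar, 56 mm across, 85 mm high. Origin: centre of its underside.
- pencup: Bystander: white cup of pens, 72 mm across, about 175 mm high with the pens. Origin: centre of its underside.
- forceps: Bystander: steel forceps lying flat, 115 mm long along its x, 6 mm high. Origin: middle of its underside.
- tape: Bystander: yellow roll of label tape lying flat, 64 mm across, 24 mm high. Origin: centre of its underside.
- vialrack: Bystander: white rack with eight capped vials, 60 mm (x) by 150 mm (y), 65 mm high. Origin: centre of its underside.

How it is judged:
On the way, in this order (a step that is already met when the one before it is completed fails the run):
1. the canister is lifted clear of the stage (height (world z) of canister above 0.055 m and contact force between canister and stage below 0.05 N and contact force between the fingers and canister above 1 N), for 0.1 s.
2. the canister stands upright on the mat, let go (horizontal distance between canister and mat below 0.034 m and angle between canister's own z axis and vertical below 0.1 rad and height (world z) of canister below 0.008 m and contact force between canister and mat above 0.5 N and contact force between canister and the fingers below 0.1 N and linear speed of canister below 0.03 m/s and value of joint plunger below 0.004 m), for 0.2 s.
3. the plunger is pulled fully up by the fingers (value of joint plunger above 0.017 m and contact force between the fingers and plunger above 3 N and contact force between canister and plunger below 0.1 N), for 0.2 s.
At the end, for the whole second after the job is handed in: The plunger is held fully up (at least 17 of its 20 mm) and still by the fingers gripping the T-handle, nothing else bearing on it; the canister stands upright (within 0.1 rad), released and at rest with its whole foot on the mat (centre within 34 mm of the mat's centre) (all of step 3 and horizontal distance between canister and mat below 0.034 m and angle between canister's own z axis and vertical below 0.1 rad and height (world z) of canister below 0.008 m and contact force between canister and mat above 0.5 N and contact force between canister and the fingers below 0.1 N and linear speed of canister below 0.03 m/s and velocity of joint plunger between -0.02 and 0.02 m/s); the arm keeps its last pose, push and grip.
It fails at once if the plunger is pulled before the canister stands on the mat (value of joint plunger above 0.006 m and (horizontal distance between canister and mat above 0.05 m or height (world z) of canister above 0.02 m)).
It fails at once if the canister is dropped (falls more than about 15 mm) (contact force between canister and the fingers below 0.05 N and linear speed of canister above 0.55 m/s).
It fails at once if something else on the bench is moved by more than 20 mm (distance of any of dish, jar, pencup, forceps, tape, vialrack from where it was at the start of the episode above 0.02 m).
It also fails if it takes over 54 s, if anything falls off the work surface, if the arm or the gripper's body presses on something with over 40 N, if the wrist force passes 120 N, or if a joint passes its speed limit or range.

## Working session

There is one attempt and no reset: what is moved stays moved. The work goes in short steps, Python scripts to look and compute and a tool call to move; the robot and the scene stay as the last step left them, time stands still between calls to the robot, and variables do not carry over. Pictures are saved under pics/ and viewed, at most 10 in all, crops included, and the job is handed in when it is done.

```bash
ls; mkdir -p pics
```

Run:
```python
from plant import r
import cv2
s=r.state();print(s)
for n in ("side","top","wrist"):
    c=r.capture(n);cv2.imwrite(f"pics/{n}0.png",c["frame"]);print(n,{k:v for k,v in c.items() if k!="frame"})
```

```text
pics
plant.py
{'clock': 0.0, 'joint_pos': array([ 1.17297463,  0.46837242, -0.01154905,  1.6036656 ,  0.0059778 ,
        1.07145961, -0.05628066]), 'qd': array([ 1.38799305e-03, -1.67858688e-03,  1.87997408e-03,  1.83736603e-05,
        4.27394269e-04, -2.41665240e-04,  3.21150806e-04]), 'effort': array([-4.32858124e-04, -5.32387519e+01,  2.15701311e-02, -2.51308662e+01,
        1.14702922e-02,  7.79316004e-03, -5.23316814e-06]), 'position': array([ 0.22566025, -0.60927962,  0.40372375]), 'eef_rot': array([-3.09052579e+00, -5.53954227e-01,  7.24195371e-04]), 'wrist_force': array([ 0.33600331, -0.19747718,  0.71550633]), 'ft_torque': array([ 0.02707423, -0.03964866,  0.05614742]), 'grasp_force': 0.0, 'grip_width': 0.08533040123076464}
side {'mtx': array([[561.72551441,   0.        , 327.48344326],
       [  0.        , 561.72551441, 232.64149744],
       [  0.        ,   0.        ,   1.        ]]), 'xyz': array([ 0.19693929, -0.7765665 ,  1.11359908]), 'attitude': array([-2.37069728,  0.60006148, -0.21037091])}
top {'mtx': array([[466.18651855,   0.        , 312.66179049],
       [  0.        , 466.18651855, 238.53698992],
       [  0.        ,   0.        ,   1.        ]]), 'xyz': array([ 0.36914363, -0.0354661 ,  1.40435809]), 'attitude': array([-2.12413556,  2.12995977, -0.18626106])}
wrist {'mtx': array([[371.64829954,   0.        , 319.91960745],
       [  0.        , 371.64829954, 244.29352172],
       [  0.        ,   0.        ,   1.        ]]), 'hand_eye': array([[-8.35092083e-04, -9.61747462e-01, -2.73936346e-01,
         6.98934993e-02],
       [ 9.99998209e-01, -1.26833433e-03,  1.40443843e-03,
        -7.82629176e-04],
       [-1.69815797e-03, -2.73934683e-01,  9.61746799e-01,
         3.00026256e-02],
       [ 0.00000000e+00,  0.00000000e+00,  0.00000000e+00,
         1.00000000e+00]])}
```

View pics/top0.png

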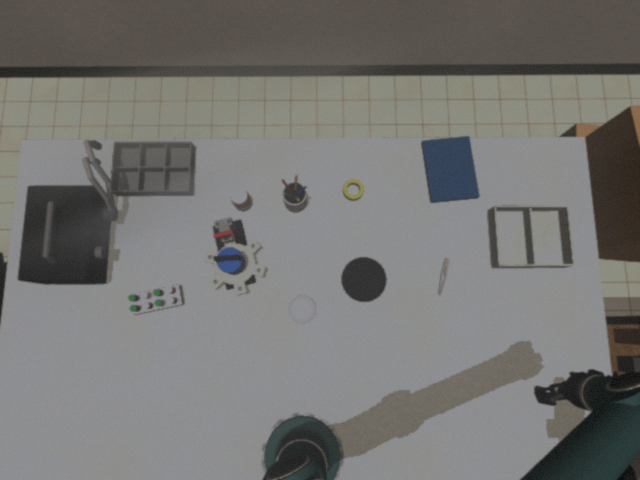

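View pics/side0.png

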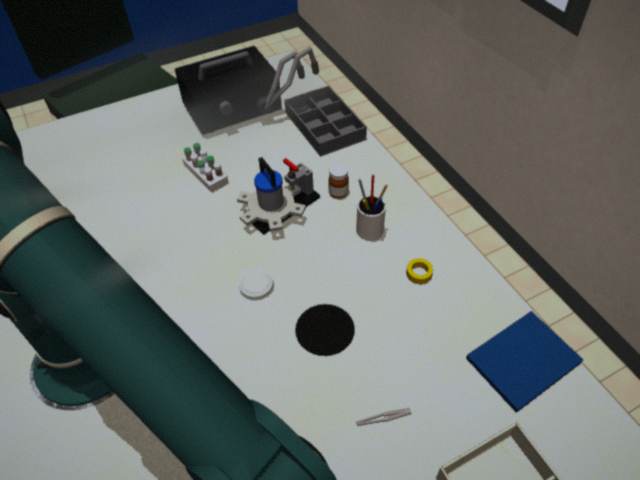

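The top view shows the canister at about (232,261), the red tee at (223,235) and the mat at (363,279). In the side view they are near (268,185), (292,165) and (325,330). I'll enlarge both around the stage.

Run:
```python
import cv2,numpy as np
a=cv2.imread("pics/top0.png")[205:305,190:290];b=cv2.imread("pics/side0.png")[140:240,225:325]
f=lambda x:cv2.resize(x,None,fx=4,fy=4,interpolation=cv2.INTER_CUBIC)
cv2.imwrite("pics/crop.png",np.hstack([f(a),f(b)]))
for n in("top","side"):
    im=cv2.imread(f"pics/{n}0.png").astype(int);B,G,R=im[...,0],im[...,1],im[...,2]
    dark=((im.max(2)<45)).astype(np.uint8)
    k,l,st,c=cv2.connectedComponentsWithStats(dark)
    for i in range(1,k):
        if st[i,4]>300:print(n,"dark",st[i],c[i])
    k,l,st,c=cv2.connectedComponentsWithStats(((R>120)&(G<70)&(B<70)).astype(np.uint8))
    for i in range(1,k):
        if st[i,4]>8:print(n,"red",st[i],c[i])
```

```text
top dark [  0  68  53   8 311] [23.37620579 71.18649518]
top dark [ 20 262  86  21 780] [ 67.05897436 275.62179487]
top dark [ 522  357  118  123 4700] [586.29297872 413.30978723]
top dark [269 442  57  38 928] [297.72306034 458.67887931]
top red [215 231  17   6  47] [222.80851064 233.34042553]
side dark [   0    0  134   80 7186] [67.07152797 30.69704982]
side dark [ 521    0   69   36 1087] [563.0349586   12.83164673]
side dark [ 169   13  471  365 6918] [439.63876843 181.015756  ]
side dark [ 146   47  129   61 3843] [222.43429612  79.19229768]
side dark [   0   53  150  133 3211] [ 47.51977577 104.39707256]
side dark [292 115  74  40 700] [330.3        138.60428571]
side dark [288 175  31  31 460] [304.91304348 190.71086957]
side dark [   0  215  202  265 7680] [ 72.22304687 343.03190104]
side dark [ 128  280  149  160 2423] [197.21460999 356.44655386]
side dark [ 296  305   58   50 2274] [324.57431838 329.62708883]
side dark [253 441  64  39 400] [282.78   462.3475]
side red [284 159  14  10  48] [290.66666667 163.85416667]
```

View pics/crop.png

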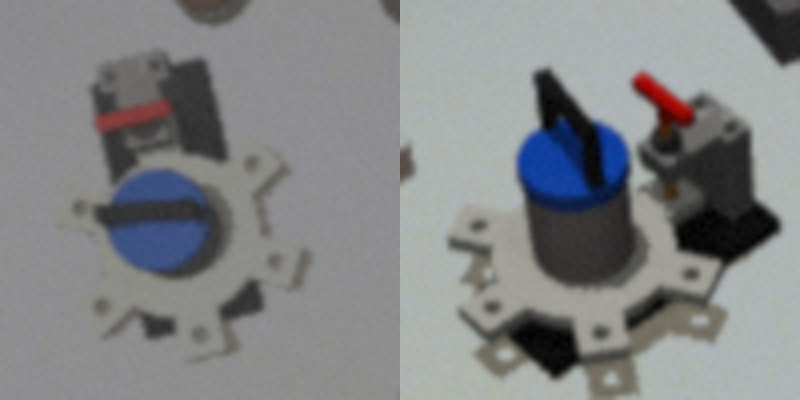

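Create h.py:
```python
from plant import r
import numpy as np
from scipy.spatial.transform import Rotation as R
cal={}
def cam(n):
    if n not in cal: cal[n]=r.capture(n)
    return cal[n]
def atz(n,u,v,z):
    c=cam(n);d=R.from_rotvec(c["attitude"]).as_matrix()@np.linalg.solve(c["mtx"],[u,v,1]);p=c["xyz"]
    return (p+d*(z-p[2])/d[2])[:2]
def wrist(u,v,z,c,s):
    K=c["mtx"];x=np.array([u-K[0,2],v-K[1,2]])/K[0,0];t=np.linalg.norm(x)
    d=np.r_[x/t*np.sin(t),np.cos(t)];H=c["hand_eye"];T=R.from_rotvec(s["eef_rot"]).as_matrix()
    p=s["position"]+T@H[:3,3];d=T@H[:3,:3]@d
    return (p+d*(z-p[2])/d[2])[:2]
```

Run:
```python
from h import *
np.set_printoptions(precision=4,suppress=True)
T=lambda x,y:("top",190+x/4,205+y/4)
S=lambda x,y:("side",225+(x-400)/4,140+y/4)
def bar(n,a,b,z):
    p,q=atz(*a,z),atz(*b,z);d=q-p;print(n,(p+q)/2,"len",np.linalg.norm(d),"yaw(y axis)",np.degrees(np.arctan2(d[1],d[0]))-90)
bar("tee top",T(170,106),T(97,124),.136)
bar("tee side",S(688,116),S(640,80),.133)
bar("hdl top",T(208,210),T(97,213),.174)
bar("hdl side",S(597,130),S(543,73),.174)
print("lid",atz(*T(159,220),.129),atz(*S(573,163),.129))
print("mat",atz("top",363.5,279.5,.003),atz("side",324.6,329.6,.003))
for a in [(182,285),(100,304),(197,334),(275,262),(253,163),(80,209)]:print(atz(*T(*a),.045),end="")
```

```text
tee top [0.6112 0.2155] len 0.051748544286384555 yaw(y axis) 14.022740859300015
tee side [0.613  0.2135] len 0.04697601081949423 yaw(y axis) 15.093889475522985
hdl top [0.5385 0.1933] len 0.07391031585533166 yaw(y axis) 1.3958681535852122
hdl side [0.5436 0.1972] len 0.06336127785931095 yaw(y axis) 7.2223257608962115
lid [0.5388 0.197 ] [0.5386 0.1909]
mat [ 0.4953 -0.184 ] [ 0.4955 -0.1873]
[0.502  0.1941][0.4883 0.2536][0.4663 0.1822][0.5187 0.1264][0.5922 0.144 ][0.5583 0.2707]
```

Add to h.py:
```python
np.set_printoptions(precision=4,suppress=True)
def plan(x,y,z,yaw,s=None):
    """grasp point x,y at TCP height z; tool y along world angle yaw (deg) or opposite"""
    s=s or r.state();A=R.from_rotvec(s["eef_rot"])
    for k in (0,180):
        a=np.radians(yaw+k);Y=np.array([np.cos(a),np.sin(a),0]);Z=np.array([0,0,-1.]);X=np.cross(Y,Z)
        B=R.from_matrix(np.c_[X,Y,Z]);print(k,"shift",A.inv().apply(np.array([x,y,z])-s["position"]),"rot",(A.inv()*B).as_rotvec())
    print(A.as_matrix(),s["position"],s["clock"],s["joint_pos"])
```

```bash
python3 -c "
from h import *
plan(.52,.195,.41,4)"
```

```text
0 shift [ 0.5553 -0.6521 -0.0053] rot [-0.0007 -0.0005 -1.2859]
180 shift [ 0.5553 -0.6521 -0.0053] rot [-0.0005  0.0008  1.8557]
[[ 0.9377  0.3473 -0.0003]
 [ 0.3473 -0.9377  0.0007]
 [-0.0001 -0.0008 -1.    ]] [ 0.2257 -0.6094  0.4042] 0.25 [ 1.173   0.4679 -0.0116  1.6031  0.006   1.0714 -0.0563]
```

Units first: shifts go in shares of 0.8 m and turns go in shares of 4 rad. So -0.652 m / 0.8 = -0.815, 0.555 m / 0.8 = 0.6938, -1.286 rad / 4 = -0.3215.

>>> tcp_steps(plan={"aperture": [0.085, 0.085, 0.085, 0.085, 0.085, 0.085, 0.085, 0.085, 0.085, 0.085, 0.085, 0.085, 0.085, 0.085, 0.085, 0.085, 0.085, 0.085, 0.085, 0.085], "dx": [0.125, 0.25, 0.375, 0.375, 0.375, 0.375, 0.6938, 0.6938, 0.6938, 0.6938, 0.6938, 0.6938, 0.6938, 0.6938, 0.6938, 0.6938, 0.6938, 0.6938, 0.6938, 0.6938], "dy": [-0.15, -0.2938, -0.44, -0.44, -0.44, -0.44, -0.815, -0.815, -0.815, -0.815, -0.815, -0.815, -0.815, -0.815, -0.815, -0.815, -0.815, -0.815, -0.815, -0.815], "dz": [0, 0, 0, 0, 0, 0, 0, 0, 0, 0, 0, 0, 0, 0, 0, 0, 0, 0, 0, 0], "drx": [0, 0, 0, 0, 0, 0, 0, 0, 0, 0, 0, 0, 0, 0, 0, 0, 0, 0, 0, 0], "dry": [0, 0, 0, 0, 0, 0, 0, 0, 0, 0, 0, 0, 0, 0, 0, 0, 0, 0, 0, 0], "drz": [-0.05, -0.1, -0.175, -0.175, -0.175, -0.175, -0.3215, -0.3215, -0.3215, -0.3215, -0.3215, -0.3215, -0.3215, -0.3215, -0.3215, -0.3215, -0.3215, -0.3215, -0.3215, -0.3215]}, squeeze=30)

```text
clock: 1.92
position: [0.5123, 0.175, 0.4046]
eef_rot: [2.143, 2.297, -0.0]
wrist_force: [0.8, -1.0, -0.6]
grip_width: 0.085
grasp_force: 0.0
```

>>> tcp_steps(plan={"aperture": [0.085], "dx": [0], "dy": [0], "dz": [0], "drx": [0], "dry": [0], "drz": [0]})

```text
clock: 2.0
position: [0.5121, 0.1813, 0.4052]
eef_rot: [-2.128, -2.306, -0.01]
wrist_force: [-1.2, 0.4, 0.7]
grip_width: 0.085
grasp_force: 0.0
```

```bash
python3 -c "
from h import *
plan(.52,.195,.41,4)"
```

```text
0 shift [ 0.0131  0.0089 -0.0047] rot [ 0.0021 -0.0068  0.0101]
180 shift [ 0.0131  0.0089 -0.0047] rot [ 0.0106  0.0032 -3.1314]
[[-0.0799  0.9968  0.0015]
 [ 0.9968  0.0799  0.0069]
 [ 0.0068  0.0021 -1.    ]] [0.5121 0.1813 0.4052] 2.0 [ 0.159   0.3801 -0.6926  1.8316  0.2747  1.024  -0.562 ]
```

>>> tcp_steps(plan={"aperture": [0.085, 0.085], "dx": [0, 0], "dy": [0, 0], "dz": [0, 0], "drx": [0, 0], "dry": [0, 0], "drz": [0, 0]}, lines="1,2")

```text
clock: 2.17
position: [0.5117, 0.1729, 0.4042]
```

Run:
```python
from h import *
import cv2,pickle
s=r.state();c=r.capture("wrist");pickle.dump((s,c),open("w1.pkl","wb"));cv2.imwrite("pics/w1.png",c["frame"]);print(s["position"],s["eef_rot"])
```

```text
[0.5117 0.1729 0.4042] [-2.1418 -2.298   0.0021]
```

View pics/w1.png

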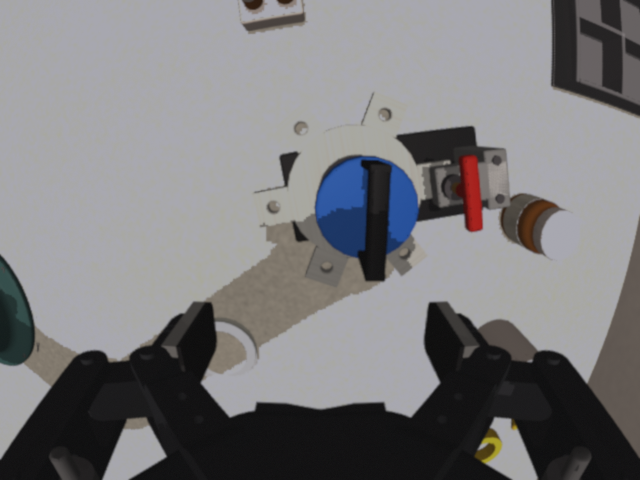

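Run:
```python
import cv2
a=cv2.imread("pics/w1.png")[140:290,310:510];cv2.imwrite("pics/w1c.png",cv2.convertScaleAbs(cv2.resize(a,None,fx=4,fy=4,interpolation=cv2.INTER_CUBIC),alpha=1.6,beta=20))
```

```text
(no output)
```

View pics/w1c.png

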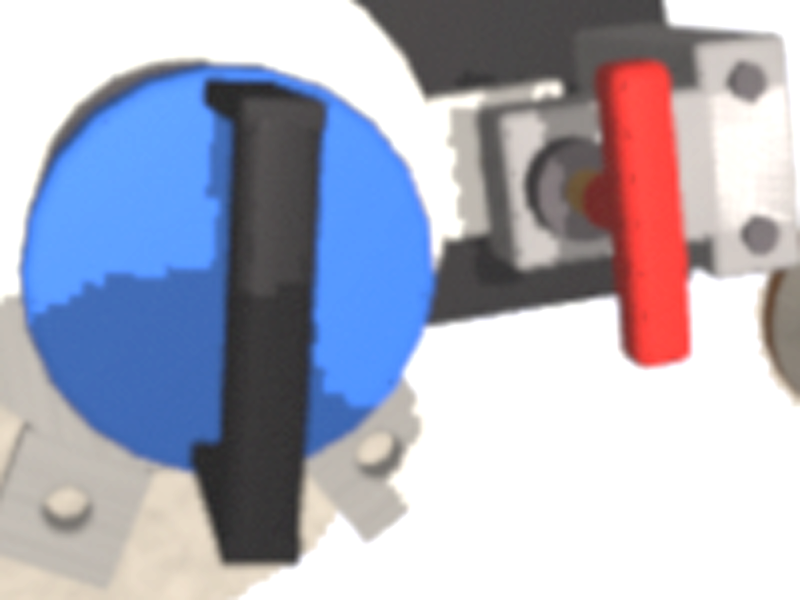

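The enlarged wrist view shows the handle's top face running from (284,100) to (262,560) in the crop. The tee runs from (635,66) to (657,360), and the lid centre is at (228,267).

Run:
```python
from h import *
import pickle
s,c=pickle.load(open("w1.pkl","rb"))
w=lambda x,y,z:wrist(310+x/4,140+y/4,z,c,s)
for n,a,b,z in [("hdl",(284,100),(262,558),.176),("tee",(635,66),(657,360),.136)]:
    p,q=w(*a,z),w(*b,z);d=p-q;print(n,p,q,(p+q)/2,np.linalg.norm(d),np.degrees(np.arctan2(d[1],d[0]))-90)
print("lid",w(228,267,.129))
plan(.5405,.194,.41,3)
```

```text
hdl [0.5402 0.2325] [0.5441 0.1674] [0.5422 0.2   ] 0.0652516507120875 3.429894492290245
tee [0.6067 0.2427] [0.6185 0.1926] [0.6126 0.2177] 0.051476832913818174 13.253757697321717
lid [0.5414 0.2011]
0 shift [ 0.02    0.0301 -0.0057] rot [-0.0008  0.0011  0.0163]
180 shift [ 0.02    0.0301 -0.0057] rot [-0.0018 -0.0013 -3.1253]
[[-0.0686  0.9976 -0.0007]
 [ 0.9976  0.0686 -0.0012]
 [-0.0011 -0.0008 -1.    ]] [0.5118 0.172  0.4043] 2.2167 [ 0.1699  0.3745 -0.6861  1.839   0.2753  1.0258 -0.5584]
```

Converted, 0.079 m / 0.8 = 0.0988, 0.075 m / 0.8 = 0.0938, 0.01 rad / 4 = 0.0025.

>>> tcp_steps(plan={"aperture": [0.085, 0.085, 0.085, 0.085, 0.085, 0.085, 0.085], "dx": [0.03, 0.03, 0.03, 0.03, 0.03, 0.03, 0.03], "dy": [0.0388, 0.0388, 0.0388, 0.0388, 0.0388, 0.0388, 0.0388], "dz": [0.0125, 0.05, 0.075, 0.0938, 0.0988, 0.0988, 0.0988], "drx": [0, 0, 0, 0, 0, 0, 0], "dry": [0, 0, 0, 0, 0, 0, 0], "drz": [0.0025, 0.0025, 0.0025, 0.0025, 0.0025, 0.0025, 0.0025]}, squeeze=60)

```text
clock: 2.8
position: [0.5415, 0.1983, 0.3265]
eef_rot: [2.155, 2.285, 0.001]
wrist_force: [0.3, 0.5, 0.5]
grip_width: 0.0854
grasp_force: 0.0
```

>>> tcp_steps(plan={"aperture": [0, 0, 0, 0, 0, 0, 0, 0], "dx": [0, 0, 0, 0, 0, 0, 0, 0], "dy": [0, 0, 0, 0, 0, 0, 0, 0], "dz": [0, 0, 0, 0, 0, 0, 0, 0], "drx": [0, 0, 0, 0, 0, 0, 0, 0], "dry": [0, 0, 0, 0, 0, 0, 0, 0], "drz": [0, 0, 0, 0, 0, 0, 0, 0]}, squeeze=60)

```text
clock: 3.47
position: [0.5414, 0.1993, 0.326]
eef_rot: [2.154, 2.287, 0.001]
wrist_force: [-0.1, 0.9, 1.8]
grip_width: 0.011
grasp_force: 59.0
```

```bash
python3 -c "
from h import *
plan(.4955,-.185,.37,3)"
```

```text
0 shift [-0.3809 -0.0688 -0.0442] rot [ 0.0009 -0.0002  0.0076]
180 shift [-0.3809 -0.0688 -0.0442] rot [ 0.0002  0.0014 -3.134 ]
[[-0.0599  0.9982  0.0009]
 [ 0.9982  0.0599  0.0002]
 [ 0.0002  0.0009 -1.    ]] [0.5414 0.1993 0.326 ] 3.4667 [ 0.0684  0.5297 -0.6263  1.8208  0.3837  0.9137 -0.6714]
```

Converted, -0.05 m / 0.8 = -0.0625, -0.04 m / 0.8 = -0.05.

>>> tcp_steps(plan={"aperture": [0, 0, 0, 0, 0, 0], "dx": [0, 0, 0, 0, 0, 0], "dy": [0, 0, 0, 0, 0, 0], "dz": [-0.0125, -0.0313, -0.05, -0.0625, -0.0625, -0.0625], "drx": [0, 0, 0, 0, 0, 0], "dry": [0, 0, 0, 0, 0, 0], "drz": [0, 0, 0, 0, 0, 0]})

```text
clock: 3.97
position: [0.541, 0.1991, 0.3758]
eef_rot: [2.154, 2.287, 0.0]
wrist_force: [-0.2, 0.4, -3.4]
grip_width: 0.0107
grasp_force: 58.7
```

>>> tcp_steps(plan={"aperture": [0, 0, 0, 0, 0, 0, 0, 0, 0, 0, 0, 0, 0, 0, 0, 0], "dx": [-0.0188, -0.0563, -0.1, -0.1438, -0.1875, -0.2313, -0.275, -0.3188, -0.3625, -0.4063, -0.4438, -0.4688, -0.4763, -0.4763, -0.4763, -0.4763], "dy": [0, -0.0063, -0.015, -0.025, -0.0338, -0.0413, -0.05, -0.0575, -0.0663, -0.0738, -0.08, -0.085, -0.0863, -0.0863, -0.0863, -0.0863], "dz": [0, 0, 0, 0, 0, 0, 0, 0, 0, 0, 0, 0, 0, 0, 0, 0], "drx": [0, 0, 0, 0, 0, 0, 0, 0, 0, 0, 0, 0, 0, 0, 0, 0], "dry": [0, 0, 0, 0, 0, 0, 0, 0, 0, 0, 0, 0, 0, 0, 0, 0], "drz": [0, 0, 0, 0, 0, 0, 0, 0, 0, 0, 0, 0, 0, 0, 0, 0]})

```text
clock: 5.3
position: [0.4953, -0.1834, 0.3753]
eef_rot: [-2.15, -2.289, -0.001]
wrist_force: [-0.3, 0.5, -3.5]
grip_width: 0.0107
grasp_force: 58.7
```

```bash
python3 -c "
from h import *
import cv2
plan(.4955,-.185,.285,3)
c=r.capture('side');cv2.imwrite('pics/s2.png',cv2.resize(c['frame'][180:400,200:460],None,fx=2,fy=2))"
```

```text
0 shift [-0.0017  0.0002  0.0903] rot [-0.0005 -0.0013  0.0101]
180 shift [-0.0017  0.0002  0.0903] rot [ 0.002  -0.0007 -3.1315]
[[-0.0624  0.998  -0.0005]
 [ 0.998   0.0624  0.0012]
 [ 0.0013 -0.0005 -1.    ]] [ 0.4953 -0.1834  0.3753] 5.3 [ 0.7687  0.3664 -0.58    1.8988  0.2429  0.9472  0.1384]
```

View pics/s2.png

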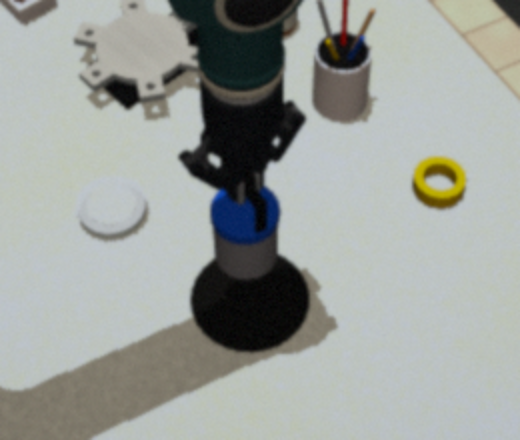

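The side view shows the canister hanging upright above the mat, lid at about (245,212) in the crop and mat at (250,300). Next I lower it.

Converted, 0.092 m / 0.8 = 0.115, 0.091 m / 0.8 = 0.1138.

>>> tcp_steps(plan={"aperture": [0, 0, 0, 0, 0, 0, 0, 0, 0, 0, 0], "dx": [0, 0, 0, 0, 0, 0, 0, 0, 0, 0, 0], "dy": [0, 0, 0, 0, 0, 0, 0, 0, 0, 0, 0], "dz": [0.0188, 0.05, 0.0813, 0.1, 0.1075, 0.1113, 0.1125, 0.1138, 0.115, 0.115, 0.115], "drx": [0, 0, 0, 0, 0, 0, 0, 0, 0, 0, 0], "dry": [0, 0, 0, 0, 0, 0, 0, 0, 0, 0, 0], "drz": [0, 0, 0, 0, 0, 0, 0, 0, 0, 0, 0]})

```text
clock: 6.27
position: [0.4953, -0.1853, 0.2843]
eef_rot: [2.153, 2.286, 0.0]
wrist_force: [0.2, -0.2, -2.9]
grip_width: 0.0106
grasp_force: 58.7
```

Converted, 0.002 m / 0.8 = 0.0025, 0.001 m / 0.8 = 0.0013.

>>> tcp_steps(plan={"aperture": [0, 0, 0, 0], "dx": [0, 0, 0, 0], "dy": [0, 0, 0, 0], "dz": [0.0013, 0.0025, 0.0025, 0.0025], "drx": [0, 0, 0, 0], "dry": [0, 0, 0, 0], "drz": [0, 0, 0, 0]})

```text
clock: 6.6
position: [0.4958, -0.1852, 0.2839]
eef_rot: [2.152, 2.285, 0.0]
wrist_force: [-4.0, 2.1, 11.8]
grip_width: 0.0105
grasp_force: 60.8
```

Converted, -0.001 m / 0.8 = -0.0013.

>>> tcp_steps(plan={"aperture": [0, 0, 0.05, 0.05, 0.05, 0.05, 0.05], "dx": [0, 0, 0, 0, 0, 0, 0], "dy": [0, 0, 0, 0, 0, 0, 0], "dz": [-0.0013, -0.0013, -0.0013, -0.0013, -0.0013, -0.0013, -0.0013], "drx": [0, 0, 0, 0, 0, 0, 0], "dry": [0, 0, 0, 0, 0, 0, 0], "drz": [0, 0, 0, 0, 0, 0, 0]}, squeeze=20)

```text
clock: 7.18
position: [0.495, -0.1852, 0.2825]
eef_rot: [-2.154, -2.287, 0.0]
wrist_force: [0.2, -1.1, 0.1]
grip_width: 0.05
grasp_force: 0.0
```

>>> tcp_steps(plan={"aperture": [0.05, 0.05, 0.05, 0.05, 0.05, 0.05], "dx": [0, 0, 0, 0, 0, 0], "dy": [0, 0, 0, 0, 0, 0], "dz": [-0.025, -0.0625, -0.1063, -0.1375, -0.15, -0.15], "drx": [0, 0, 0, 0, 0, 0], "dry": [0, 0, 0, 0, 0, 0], "drz": [0, 0, 0, 0, 0, 0]}, squeeze=80)

```text
clock: 7.68
position: [0.4957, -0.1852, 0.4051]
eef_rot: [2.151, 2.283, 0.002]
wrist_force: [-0.2, 0.3, -0.1]
grip_width: 0.05
grasp_force: 0.0
```

Run:
```python
from h import *
import cv2,pickle
plan(.6125,.216,.405,14)
s=r.state();c=r.capture("wrist")
p=lambda n,x:cv2.resize(x,(400,300))
b=r.capture('side')["frame"];t=r.capture('top')["frame"]
cv2.imwrite("pics/m3.png",np.hstack([cv2.resize(c["frame"],(400,300)),cv2.resize(b[230:380,230:430],(400,300))]))
```

```text
0 shift [ 0.3935  0.1405 -0.0004] rot [ 0.004   0.003  -0.1846]
180 shift [ 0.3935  0.1405 -0.0004] rot [ 0.0044 -0.0059  2.957 ]
[[-0.0597  0.9982  0.0044]
 [ 0.9982  0.0597 -0.0023]
 [-0.0026  0.0042 -1.    ]] [ 0.4957 -0.1852  0.4051] 7.6833 [ 0.7871  0.3309 -0.5941  1.8687  0.2192  1.0017  0.1597]
```

View pics/m3.png

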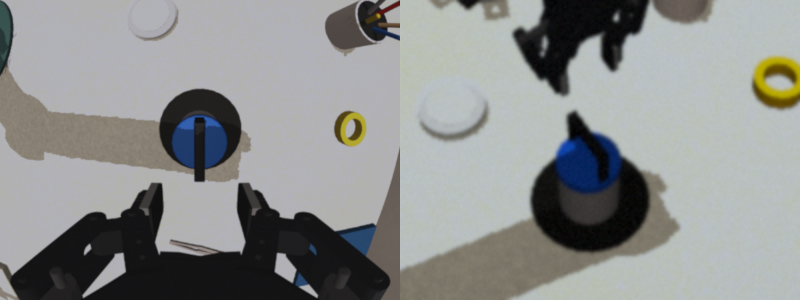

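The canister stands upright well inside the mat and the gripper is clear of it. Now over to the tee.

Converted, 0.3935 m / 0.8 = 0.4919, 0.18 m / 0.8 = 0.225, -0.185 rad / 4 = -0.0463.

>>> tcp_steps(plan={"aperture": [0.05, 0.05, 0.05, 0.05, 0.05, 0.05, 0.05, 0.05, 0.05, 0.05, 0.05, 0.05, 0.05, 0.05], "dx": [0.025, 0.075, 0.125, 0.175, 0.225, 0.275, 0.325, 0.375, 0.4188, 0.4625, 0.485, 0.4919, 0.4919, 0.4919], "dy": [0.0088, 0.025, 0.0438, 0.0625, 0.08, 0.0975, 0.115, 0.1338, 0.15, 0.165, 0.1738, 0.1756, 0.1756, 0.1756], "dz": [0, 0, 0, 0, 0, 0, 0, 0, 0, 0, 0, 0, 0, 0], "drx": [0, 0, 0, 0, 0, 0, 0, 0, 0, 0, 0, 0, 0, 0], "dry": [0, 0, 0, 0, 0, 0, 0, 0, 0, 0, 0, 0, 0, 0], "drz": [0, -0.0075, -0.015, -0.0225, -0.03, -0.0375, -0.0463, -0.0463, -0.0463, -0.0463, -0.0463, -0.0463, -0.0463, -0.0463]})

```text
clock: 9.0
position: [0.6116, 0.215, 0.4008]
eef_rot: [-1.933, -2.475, 0.005]
wrist_force: [1.0, -0.7, -0.7]
grip_width: 0.0499
grasp_force: 0.0
```

Run:
```python
from h import *
import cv2,pickle
s=r.state();c=r.capture("wrist");pickle.dump((s,c),open("w2.pkl","wb"))
cv2.imwrite("pics/w2.png",cv2.resize(c["frame"][150:350,200:440],None,fx=3,fy=3,interpolation=cv2.INTER_CUBIC))
```

```text
(no output)
```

View pics/w2.png

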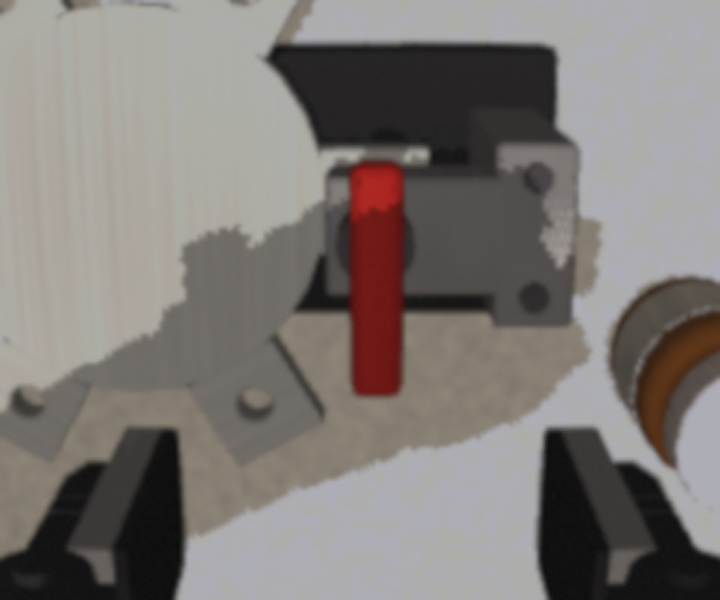

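The tee bar runs vertically from (378,168) to (376,392) in the crop, so it is square to the fingers. Its centre is slightly right of the image centre.

Run:
```python
from h import *
import pickle
s,c=pickle.load(open("w2.pkl","rb"))
w=lambda x,y,z:wrist(200+x/3,150+y/3,z,c,s)
p,q=w(378,168,.136),w(376,392,.136);d=p-q;print(p,q,(p+q)/2,np.linalg.norm(d),np.degrees(np.arctan2(d[1],d[0]))-90,s["position"])
plan(*(p+q)/2,.285,np.degrees(np.arctan2(d[1],d[0]))-90)
```

```text
[0.6081 0.2431] [0.6202 0.1934] [0.6142 0.2183] 0.05122719422906713 13.717568812998849 [0.6116 0.215  0.4008]
0 shift [0.0036 0.0035 0.1163] rot [-0.0024  0.0016  0.0037]
180 shift [0.0036 0.0035 0.1163] rot [-0.0024 -0.0038 -3.1379]
[[-0.2408  0.9706 -0.002 ]
 [ 0.9706  0.2408 -0.0021]
 [-0.0015 -0.0024 -1.    ]] [0.6118 0.2141 0.4013] 9.05 [ 0.0785  0.5705 -0.6721  1.5759  0.3814  1.1326 -0.438 ]
```

Converted, 0.116 m / 0.8 = 0.145, 0.003 m / 0.8 = 0.0038.

>>> tcp_steps(plan={"aperture": [0.05, 0.05, 0.05, 0.05, 0.05, 0.05, 0.05, 0.05], "dx": [0.0038, 0.0038, 0.0038, 0.0038, 0.0038, 0.0038, 0.0038, 0.0038], "dy": [0.0038, 0.0038, 0.0038, 0.0038, 0.0038, 0.0038, 0.0038, 0.0038], "dz": [0.0188, 0.0563, 0.0938, 0.125, 0.1413, 0.145, 0.145, 0.145], "drx": [0, 0, 0, 0, 0, 0, 0, 0], "dry": [0, 0, 0, 0, 0, 0, 0, 0], "drz": [0, 0, 0, 0, 0, 0, 0, 0]}, squeeze=100)

```text
clock: 9.72
position: [0.6145, 0.2196, 0.2878]
eef_rot: [1.934, 2.475, 0.003]
wrist_force: [-0.0, 0.6, -0.0]
grip_width: 0.05
grasp_force: 0.0
```

>>> tcp_steps(plan={"aperture": [0, 0, 0, 0, 0, 0, 0, 0], "dx": [0, 0, 0, 0, 0, 0, 0, 0], "dy": [0, 0, 0, 0, 0, 0, 0, 0], "dz": [0, 0, 0, 0, 0, 0, 0, 0], "drx": [0, 0, 0, 0, 0, 0, 0, 0], "dry": [0, 0, 0, 0, 0, 0, 0, 0], "drz": [0, 0, 0, 0, 0, 0, 0, 0]}, squeeze=100)

```text
clock: 10.38
position: [0.6134, 0.2198, 0.2882]
eef_rot: [1.933, 2.476, -0.002]
wrist_force: [-4.2, -2.5, 7.6]
grip_width: 0.0097
grasp_force: 98.4
```

Converted, -0.018 m / 0.8 = -0.0225, -0.017 m / 0.8 = -0.0213.

>>> tcp_steps(plan={"aperture": [0, 0, 0, 0, 0, 0, 0, 0], "dx": [0, 0, 0, 0, 0, 0, 0, 0], "dy": [0, 0, 0, 0, 0, 0, 0, 0], "dz": [-0.005, -0.01, -0.015, -0.0188, -0.0213, -0.0225, -0.0225, -0.0225], "drx": [0, 0, 0, 0, 0, 0, 0, 0], "dry": [0, 0, 0, 0, 0, 0, 0, 0], "drz": [0, 0, 0, 0, 0, 0, 0, 0]})

```text
clock: 11.05
position: [0.6135, 0.2196, 0.3039]
eef_rot: [-1.933, -2.476, 0.002]
wrist_force: [-1.4, 1.0, -10.3]
grip_width: 0.0098
grasp_force: 97.5
```

Converted, -0.004 m / 0.8 = -0.005, -0.003 m / 0.8 = -0.0038.

>>> tcp_steps(plan={"aperture": [0, 0, 0, 0, 0, 0], "dx": [0, 0, 0, 0, 0, 0], "dy": [0, 0, 0, 0, 0, 0], "dz": [-0.0013, -0.0025, -0.0038, -0.005, -0.005, -0.005], "drx": [0, 0, 0, 0, 0, 0], "dry": [0, 0, 0, 0, 0, 0], "drz": [0, 0, 0, 0, 0, 0]})

```text
clock: 11.55
position: [0.6135, 0.2196, 0.3083]
eef_rot: [-1.933, -2.476, 0.002]
wrist_force: [-3.9, 0.2, -11.6]
grip_width: 0.0095
grasp_force: 98.2
```

Converted, -0.001 m / 0.8 = -0.0013.

>>> tcp_steps(plan={"aperture": [0, 0, 0, 0], "dx": [0, 0, 0, 0], "dy": [0, 0, 0, 0], "dz": [-0.0013, -0.0013, -0.0013, -0.0013], "drx": [0, 0, 0, 0], "dry": [0, 0, 0, 0], "drz": [0, 0, 0, 0]})

```text
clock: 11.88
position: [0.6136, 0.2195, 0.3085]
eef_rot: [-1.933, -2.475, 0.002]
wrist_force: [-0.9, 2.4, -22.4]
grip_width: 0.0099
grasp_force: 97.4
```

Run:
```python
from h import *
import cv2,pickle
s=r.state();print(s["position"],s["wrist_force"])
c=r.capture("side")["frame"];t=r.capture("wrist")["frame"]
cv2.imwrite("pics/f.png",np.hstack([cv2.resize(c[130:280,220:420],(400,300),interpolation=2),cv2.resize(t[120:360,160:480],(400,300),interpolation=2)]))
```

```text
[0.6136 0.2195 0.3085] [ -0.8947   2.3851 -22.4221]
```

View pics/f.png

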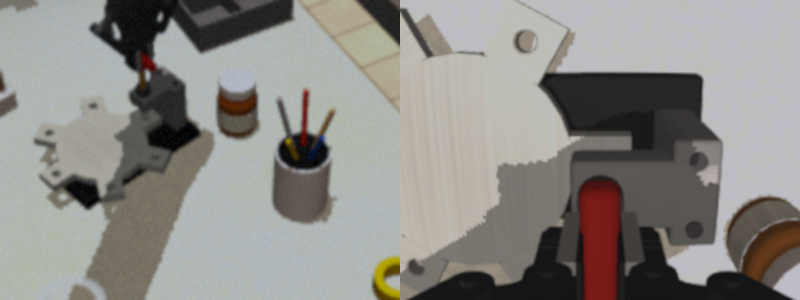

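The stop is reached: the wrist force jumped to 22 N with no further rise. The picture shows the red tee in the pads, raised above the collar. I'll ease off slightly and check that it holds.

Converted, 0.0005 m / 0.8 = 0.0006.

>>> tcp_steps(plan={"aperture": [0, 0, 0, 0, 0, 0, 0, 0, 0, 0], "dx": [0, 0, 0, 0, 0, 0, 0, 0, 0, 0], "dy": [0, 0, 0, 0, 0, 0, 0, 0, 0, 0], "dz": [0.0006, 0.0006, 0.0006, 0.0006, 0.0006, 0.0006, 0.0006, 0.0006, 0.0006, 0.0006], "drx": [0, 0, 0, 0, 0, 0, 0, 0, 0, 0], "dry": [0, 0, 0, 0, 0, 0, 0, 0, 0, 0], "drz": [0, 0, 0, 0, 0, 0, 0, 0, 0, 0]})

```text
clock: 12.82
position: [0.6136, 0.2195, 0.3085]
eef_rot: [-1.933, -2.476, 0.002]
wrist_force: [-3.2, 2.2, -24.7]
grip_width: 0.0098
grasp_force: 97.2
```

>>> tcp_steps(plan={"aperture": [0, 0, 0, 0, 0, 0], "dx": [0, 0, 0, 0, 0, 0], "dy": [0, 0, 0, 0, 0, 0], "dz": [0, 0, 0, 0, 0, 0], "drx": [0, 0, 0, 0, 0, 0], "dry": [0, 0, 0, 0, 0, 0], "drz": [0, 0, 0, 0, 0, 0]})

```text
clock: 13.32
position: [0.6135, 0.2196, 0.3085]
eef_rot: [-1.933, -2.476, 0.002]
wrist_force: [-3.3, 2.9, -24.1]
grip_width: 0.0099
grasp_force: 97.2
```

Steady and firmly held against the stop.

```bash
python3 -c "
from plant import r
print(r.close_job())"
```

```text
the job is handed in; nothing more can be done
None
```

The canister stands upright and released near the centre of the mat, and the gripper is holding the T-handle up against the plunger's stop; I handed the job in at about 13 s, and the hand-in gave no verdict.

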